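# Snap an oak divider into the spring-clip slots of a parts tray

## Robot

A 6-joint arm with a two-finger parallel gripper is mounted at the origin on the work surface. World frame = base frame: x ahead of the robot, y to its left, z up, the work surface at z = 0. Lengths are in m, angles in rad, forces in N, time in s.
With the tool pointing down it reaches from about 0.375 to 0.975 m from the base axis. Payload 3.8 kg.
Tool frame: the origin (TCP) lies at the very end of the fingers, on their centre line; the grasp point (between the pads) lies 19 mm behind it; y points along the fingers, x is the direction in which the jaws open and shut, and the axes are right-handed (so a half turn about y gives the same grasp; the last joint's range is limited). The gripper opens to 85 mm and grips with 20 to 120 N. Pads are 22 mm wide; open, the fingers measure 114 mm over their backs; the gripper's body (76 mm by 85 mm) begins 54 mm behind the grasp point. The pads swing forward as they close: fully open they stand 13 mm farther back than shut.
Start: joints at [-1.178, 0.264, 1.604, -0, 1.274, -0.037], TCP at [0.281, -0.614, 0.201] pointing down, gripper open.
Joint ranges: [-2.63, 2.63], [-0.94, 2.18], [0.31, 2.57], [-1.31, 4.45], [0, 2.66], [-2.55, 2.55]. Speed limits (rad/s): [2.57, 2.57, 3.14, 3.14, 3.14, 3.14].

## Interface

Orientations are given as a rotation vector (axis times angle).
In Python, from workcell import bot, cams gives the robot as it stands.
- The arm moves only by the tool play_rows, never from a script. Its argument "motion" is a list of rows, each a list of 2 entries, a list of its own where there are three numbers: the shift along the world's x, y, z normalised to -1 to 1, where 1 is 400 mm, then the turn, a rotation vector about the world's x, y, z normalised to -1 to 1, where 1 is pi/4 rad. In form: [[[tx, ty, tz], [ax, ay, az]], ...]. A call has 1 to 10 rows; each row is the pose to reach, as a shift and turn from the pose commanded when the call began; what a row does not reach only later rows make up. A row lasts 1/8 s, in which the tool goes at most 62.5 mm and 10.7 degrees, less where a joint would pass 70% of its speed; a pose out of reach is approached as far as the arm can. A call with a number of a shift or a turn outside -1 to 1 is refused whole. A call with a gripper value outside its range is refused whole. "gripper" is the closure, from 0 (fully open) to 1 (shut), set as the call begins (left out, the last holds). The fingers move at their own pace and stop on an object; "squeeze" is the grip in N (left out, the last holds). Time passes only in rows, so rows that repeat a pose let the fingers close. It gives the time, the measured TCP pose, the force and the opening at its end, in the units of the state.
- bot.read_state(): the state, without advancing time (a new reading comes with each control period).
- cams.read_camera(name): name is "scene" or "top" or "wrist"; returns (picture, depth): 420x560x3 uint8, red, green, blue; 420x560 float32, m along the optical axis (not along the pixel's ray), 0 where there is no reading.
- cams.calibration(name): a dict with "mtx" (3x3 intrinsics, pixels), "R" (3x3) and "t" (3): a world point X has camera coordinates R X + t; the wrist camera has in their place "tool_from_camera" (4x4, takes a point from camera to tool coordinates, whose origin is the TCP and whose axes are the tool frame's). Camera axes: x right, y down, z forward; pixel columns grow to the right and rows downward; lengths in m; the calibration is good to about 2 mm. A picture is of the moment at which its call begins: read the wrist's pose just before it. calibration takes no time and is no camera call.
- bot.finish_job(): hands the job in, once; it reports no verdict.
Trained networks look in the newest picture that a camera, given by its name, has taken for a name from the list of things; names that differ only in an ending like _2 or _b are one class to them, and where a whole thing is asked for, a point or a joint stands for the part that bears it (a point fixed in the world has none). Each returns a list of dicts, best first, with "conf" (0 to 1); they miss things now and then, are a little off and sometimes report something else, mostly with a low value. They report only what shows in the picture. A call takes as long as a camera call.
- cams.recognise(camera, label): "xyz" ([x, y, z] in m, in the coordinates of the camera as it stood for that picture, good to about 4 mm: the middle of the surface that is visible of it).
- cams.regions_of(camera, label): "mask" (420x560 bool, what is visible of it).
- cams.mark_of(camera, label): "xyz" ([x, y, z] in m, in the coordinates of the camera as it stood for that picture, good to about 4 mm: a listed point, or the origin of a listed thing).
The state is a dict: "time": time; "q": joint angles; "joint_vel": joint speeds; "joint_torque": joint torques, N m; "tool_pos": TCP position; "tcp_rot": TCP orientation; "wrist_force": force on the tool from outside, world axes, zero at the start; "torque": the same for the moment, N m; "width": opening from 0.0 (shut) to 1.0 (fully open).
Only numpy, scipy, OpenCV 4.12 (cv2) and the standard library are available. Lean on these libraries where they do the work, as an engineer would, in place of code of your own. Each camera call takes 0.05 s, during which the arm holds its last target.

## Task

Take the oak divider with the two steel ears out of the carton and slide its ears straight down into the two spring-clip slots of the compartment tray, until it sits fully home and both clips have snapped over the ears; then let go. The resting height differs from tray to tray, so push until you feel it bottom out, gently, with no more than 35 N on the tray. Leave the plain board and everything else where it is.

Things in the scene. Friction and masses are not known exactly. Their poses are not given: they have to be found in the camera images.
- divider_c (a point): Centre of the oak divider, half-way up (50 mm above its lower edge). Board 10 mm thick (x), 116 mm wide (y), 100 mm tall (z), about 0.16 kg, upright in a groove of the carton. At each end a steel ear 6 mm thick (x) sticks out 11.5 mm along y (139 mm over both ears), from the lower edge to 30 mm above it. Same either way round. Grip it across its thickness, upper middle.
- board_c (a point): Centre of the plain oak board, the same size as the divider but without ears, in the carton's other groove, 84 mm from the divider: leave it.
- carton: Fixed low cardboard carton, 190 by 190 mm, 30 mm high, with two wooden grooves along its y at x = -42 and +42 mm. Origin under its centre. Boards stand on its floor, 4 mm up.
- tray: Fixed oak tray 190 (x) by 176 mm (y), walls 50 mm high, origin under its centre, z up. Two dark steel posts inside, at y = +68 and -68 mm, 88 mm high, each have an upright slot, open at the top, for one ear. The divider goes across the tray: thickness along the tray's x, middle at x = 0, y = 0. Over 35 N on the tray damages it.
- seat (a point): Nominal resting place of the divider's lower edge in the tray: x = 0, y = 0, 18 mm above the tray's origin, tray axes. The steel sill it really rests on is packed up to 9 mm higher or lower, unseen here, differing from tray to tray. The ears meet the clips about 44 mm above the sill. Spreading the clips and sliding takes about 3 to 11 N of downward push in all, and the clips push sideways (to -x) with up to 9 N; at the sill the push jumps up.
- slot_a (a point): Mouth of the slot at the tray's +y: y = 68, z = 78 mm in the tray, tray axes. The slot has a rigid cheek on the tray's -x side, 0.75 mm from a centred ear, with a flared lip on top, and a soft spring clip on the +x side that yields up to 9 mm, so err to +x rather than -x. Along y each ear has 2.5 mm of room.
- slot_b (a point): The same at the tray's -y (y = -68 mm).
- clip_a (a joint): Opening of the spring clip in the slot at the tray's +y (m): 0 closed, about 0.002 to 0.004 while the ear slides past its nose, back to about 0 when the nose has snapped over the ear's top, which happens within the last 3 mm above the sill.
- clip_b (a joint): The same for the slot at the tray's -y.
- pack: Small cardboard pack 45 x 60 x 30 mm in the tray's +x bay. A bystander; origin under its centre.
- collar: Steel collar, 34 mm across, 18 mm high, in the tray's -x bay. A bystander; origin under its centre.
- tape: Clear tape roll lying flat, 100 mm across, 48 mm high. A bystander; origin under its centre.
- bowl: Steel bowl, 150 mm across, 60 mm high. A bystander; origin under its centre.
- jar: Glass jar, 64 mm across, 80 mm high. A bystander; origin under its centre.
- bolt_box: Cardboard bolt box 90 x 60 x 45 mm. A bystander; origin under its centre.
- offcut: Oak offcut 160 x 70 x 18 mm lying flat. A bystander; origin under its centre.

How it is judged:
On the way, in this order (a step that is already met when the one before it is completed fails the run):
1. the divider is lifted out of the carton (height (world z) of divider_c above 0.13 m), for 0.1 s.
2. the divider stands in the slots with both clips spread by its ears (value of joint each of clip_a, clip_b above 0.0015 m and x of divider_c in the frame of tray between -0.006 and 0.006 m and y of divider_c in the frame of tray between -0.006 and 0.006 m and z of divider_c in the frame of tray between 0.055 and 0.12 m), for 0.05 s.
At the end, for the whole second after the job is handed in: The divider stands in both slots, centred within 6 mm, within 5 degrees of upright and square to the tray, its centre 56 to 80 mm above the tray's underside, with both clips snapped shut over its ears (opened less than 1.3 mm), at rest and released (value of joint each of clip_a, clip_b below 0.0013 m and x of divider_c in the frame of tray between -0.006 and 0.006 m and y of divider_c in the frame of tray between -0.005 and 0.005 m and z of divider_c in the frame of tray between 0.056 and 0.08 m and angle between divider_c's own z axis and vertical below 0.09 rad and angle between the x axis of divider_c and the x axis of tray, either way round below 0.06 rad and linear speed of divider below 0.01 m/s); the robot touches nothing.
It fails at once if the divider and the tray (with its clips and sill) press on each other with more than 35 N (contact force between divider and tray above 35 N).
It fails at once if the robot presses on the tray with more than 35 N (contact force between any of the arm, the fingers and tray above 35 N).
It fails at once if the plain board is moved more than 25 mm (distance of board_c from where it was at the start of the episode above 0.025 m).
It fails at once if a bystander is moved more than 30 mm (distance of any of pack, collar, tape, bowl, jar, bolt_box, offcut from where it was at the start of the episode above 0.03 m).
It also fails if it takes over 64 s, if anything falls off the work surface, if the arm or the gripper's body presses on something with over 40 N, if the wrist force passes 120 N, or if a joint passes its speed limit or range.

## Working session

There is one attempt and no reset: what is moved stays moved. The work goes in short steps, Python scripts to look and compute and a tool call to move; the robot and the scene stay as the last step left them, time stands still between calls to the robot, and variables do not carry over. Pictures are saved under pics/ and viewed, and the job is handed in when it is done.

Besides the shell and the picture viewer there is one more tool, called after "Call:" by a JSON object that holds its "api" and its "payload". play_rows: Moves the arm, as the interface text tells. Its arguments: {"type":"object","properties":{"motion":{"type":"array","items":{"type":"array"}},"gripper":{"type":"number"},"squeeze":{"type":"number"}},"required":["motion"]}

```bash
mkdir -p pics; ls; cat > h.py <<'E'
from workcell import bot,cams
import numpy as np,cv2
from scipy.spatial.transform import Rotation as Ro
def w(cam,p,st=None):
    c=cams.calibration(cam); p=np.array(p)
    if cam=='wrist':
        T=np.array(c['tool_from_camera']); q=T[:3,:3]@p+T[:3,3]
        return Ro.from_rotvec(st['tcp_rot']).as_matrix()@q+np.array(st['tool_pos'])
    return np.array(c['R']).T@(p-np.array(c['t']))
def cloud(cam,d,m,st=None):
    K=np.array(cams.calibration(cam)['mtx']); v,u=np.nonzero(m&(d>0)); z=d[v,u]
    P=np.stack([(u-K[0,2])*z/K[0,0],(v-K[1,2])*z/K[1,1],z],1)
    c=cams.calibration(cam)
    if cam=='wrist':
        T=np.array(c['tool_from_camera']); q=P@T[:3,:3].T+T[:3,3]
        return q@Ro.from_rotvec(st['tcp_rot']).as_matrix().T+np.array(st['tool_pos'])
    return (P-np.array(c['t']))@np.array(c['R'])
def save(p,n): cv2.imwrite('pics/'+n,cv2.cvtColor(p,cv2.COLOR_RGB2BGR))
E
python3 - <<'E'
from h import *
s=bot.read_state();print(s)
for c in ['top','scene']:
    p,d=cams.read_camera(c);save(p,c+'1.png');np.savez(c+'1.npz',p=p,d=d)
    for l in ['divider_c','board_c','carton','tray','seat','slot_a','slot_b']:
        for r in cams.mark_of(c,l)[:3]: print(c,l,round(r['conf'],2),w(c,r['xyz']).round(4))
E
```

```text
pics
{'time': 0.0, 'q': array([-1.17792359e+00,  2.64786174e-01,  1.60539639e+00, -3.55272434e-05,
        1.27370615e+00, -3.68673113e-02]), 'joint_vel': array([ 8.95593946e-04, -1.71384561e-03, -3.70461796e-04, -1.34643567e-04,
       -2.08699297e-04,  3.39162998e-05]), 'joint_torque': array([ 8.87639289e-04, -5.15105653e+01, -3.67314041e+01,  2.18367268e-04,
        1.28442337e-02,  1.63956247e-05]), 'tool_pos': array([ 0.28092245, -0.61286781,  0.19942777]), 'tcp_rot': array([-1.38107846,  0.88848693, -0.88535887]), 'wrist_force': array([0.02480466, 0.1462793 , 0.07534746]), 'torque': array([ 0.02070911, -0.02280521,  0.03779641]), 'width': 1.0008196136179535}
top divider_c 0.8 [0.4621 0.1874 0.0564]
top divider_c 0.49 [ 0.5116 -0.2071  0.0159]
top board_c 0.75 [0.5415 0.156  0.0494]
top board_c 0.46 [ 0.5114 -0.2037  0.0039]
top board_c 0.41 [ 0.6309 -0.4513 -0.0034]
top carton 0.57 [0.4968 0.1756 0.001 ]
top carton 0.43 [ 0.449  -0.4462 -0.0009]
top tray 0.85 [ 0.51   -0.2064  0.0024]
top seat 0.84 [ 0.5131 -0.208   0.0151]
top seat 0.69 [ 0.629  -0.4565 -0.0026]
top slot_a 0.75 [ 0.5041 -0.1378  0.0774]
top slot_a 0.61 [ 0.515  -0.2751  0.0765]
top slot_b 0.75 [ 0.5041 -0.1378  0.0774]
top slot_b 0.61 [ 0.515  -0.2751  0.0765]
scene divider_c 0.95 [0.4597 0.1833 0.0606]
scene board_c 0.83 [0.5424 0.1564 0.0565]
scene carton 0.92 [ 4.981e-01  1.744e-01 -2.000e-04]
scene tray 0.61 [ 0.5093 -0.2098 -0.0026]
scene tray 0.35 [ 0.5217 -0.2775  0.0773]
scene seat 0.88 [ 0.5125 -0.211   0.0221]
scene seat 0.55 [ 0.5213 -0.2781  0.0773]
scene slot_a 0.76 [ 0.5055 -0.1411  0.0808]
scene slot_a 0.57 [ 0.5196 -0.2795  0.0809]
scene slot_b 0.76 [ 0.5055 -0.1411  0.0808]
scene slot_b 0.57 [ 0.5196 -0.2795  0.0809]
```

View pics/top1.png

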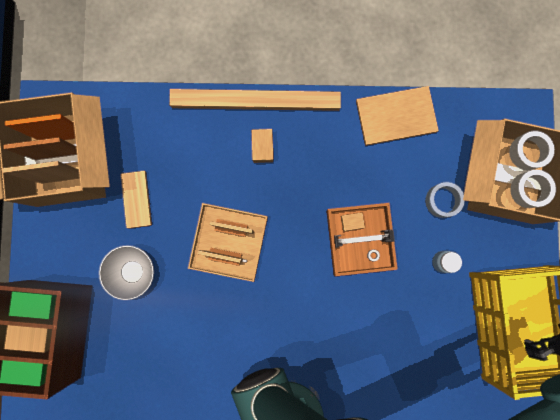

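View pics/scene1.png

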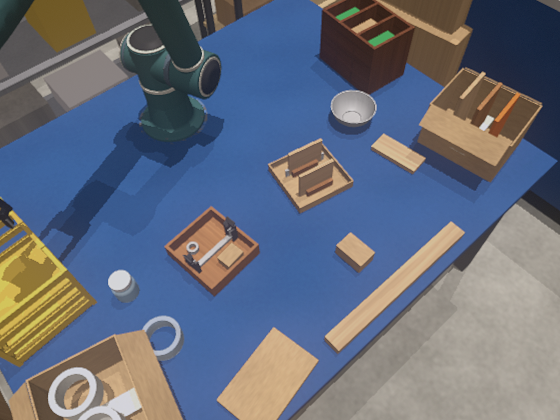

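The top view shows the tray near (362,240), turned about 5°, with the pack in the +x bay. The carton is near (228,242), with the eared divider on the side nearer the robot. I'll look at the tray with the wrist camera on the way.

```bash
cat >> h.py <<'E'
def plan(pos,yaw,flip=False,n=None):
    """print rows shift/turn from commanded≈measured pose to pos, tool y down, tool x at world yaw"""
    s=bot.read_state(); R0=Ro.from_rotvec(s['tcp_rot']).as_matrix()
    x=np.array([np.cos(yaw),np.sin(yaw),0])*(-1 if flip else 1); y=np.array([0,0,-1.]); R=np.stack([x,y,np.cross(x,y)],1)
    rv=Ro.from_matrix(R@R0.T).as_rotvec(); dp=np.array(pos)-s['tool_pos']
    print('dp',dp.round(4),'rows',(dp/.4).round(4),'turn',(rv/(np.pi/4)).round(4),'deg',np.degrees(np.linalg.norm(rv)).round(2))
E
python3 - <<'E'
from h import *
s=bot.read_state();print(Ro.from_rotvec(s['tcp_rot']).as_matrix().round(3))
print(cams.calibration('wrist')['tool_from_camera'], cams.calibration('wrist')['mtx'])
for f in (0,1): plan([0.51,-0.208,0.32],np.radians(5),f)
E
```

```text
[[ 0.417  0.     0.909]
 [-0.909 -0.     0.417]
 [ 0.    -1.     0.   ]]
[[ 9.99999974e-01 -2.08310322e-04 -9.53289313e-05 -5.37655109e-04]
 [ 3.46208266e-05 -2.73926995e-01  9.61750487e-01 -1.72946616e-01]
 [-2.26455721e-04 -9.61750466e-01 -2.73926981e-01  6.95129266e-02]
 [ 0.00000000e+00  0.00000000e+00  0.00000000e+00  1.00000000e+00]] [[319.14568901   0.         278.00251637]
 [  0.         319.14568901 209.05356812]
 [  0.           0.           1.        ]]
dp [0.2287 0.4056 0.1192] rows [0.5718 1.014  0.2979] turn [0.0000e+00 1.0000e-04 1.5639e+00] deg 70.37
dp [0.2287 0.4056 0.1192] rows [0.5718 1.014  0.2979] turn [ 1.0000e-04 -0.0000e+00 -2.4361e+00] deg 109.63
```

Call:
{"api": "play_rows", "payload": {"motion": [[[0.05,0.1,0.1],[0,0,0.15]],[[0.15,0.25,0.25],[0,0,0.35]],[[0.25,0.4,0.3],[0,0,0.55]],[[0.33,0.6,0.3],[0,0,0.75]],[[0.4,0.7,0.3],[0,0,0.9]],[[0.45,0.8,0.3],[0,0,1.0]],[[0.5,0.9,0.3],[0,0,1.0]],[[0.57,1.0,0.3],[0,0,1.0]]], "gripper": 0}}

```text
time: 1.8
tool_pos: [0.5099, -0.2117, 0.3215]
tcp_rot: [-1.553, 0.278, -0.28]
wrist_force: [0.4, -0.5, 0.3]
width: 0.999
```

Call:
{"api": "play_rows", "payload": {"motion": [[[0,0.06,0],[0,0,0.2]],[[0,0.1,0],[0,0,0.4]],[[0,0.1,0],[0,0,0.565]],[[0,0.1,0],[0,0,0.565]],[[0,0.1,0],[0,0,0.565]]]}}

```text
time: 2.42
tool_pos: [0.5092, -0.1738, 0.3208]
tcp_rot: [-1.57, -0.067, 0.067]
wrist_force: [-0.2, -0.0, 0.3]
width: 1.003
```

```bash
python3 - <<'E'
from h import *
s=bot.read_state();print(s['time'],s['tool_pos'],s['joint_vel'].round(3),Ro.from_rotvec(s['tcp_rot']).as_matrix().round(3))
p,d=cams.read_camera('wrist');save(p,'w1.png');np.savez('w1.npz',p=p,d=d,pos=s['tool_pos'],rot=s['tcp_rot'])
for l in ['tray','seat','slot_a']:
    for r in cams.mark_of('wrist',l)[:3]: print(l,round(r['conf'],2),w('wrist',r['xyz'],s).round(4))
E
```

```text
2.425 [ 0.50921264 -0.1738027   0.32084301] [-0.003 -0.    -0.001 -0.001 -0.001 -0.008] [[ 0.996  0.    -0.086]
 [ 0.086 -0.     0.996]
 [ 0.    -1.    -0.   ]]
tray 0.6 [ 0.5128 -0.2094  0.0024]
seat 0.7 [ 0.5043 -0.142   0.0758]
seat 0.58 [ 0.5086 -0.2076  0.0197]
slot_a 0.88 [ 0.5036 -0.1443  0.0758]
slot_a 0.74 [ 0.5202 -0.2748  0.0765]
```

View pics/w1.png

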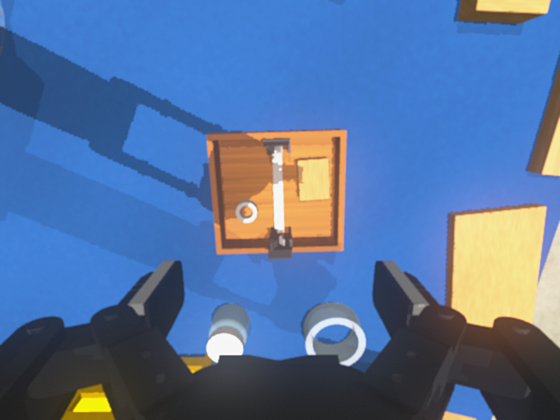

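The tray is well in view, spanning (208..346, 130..254), with the posts at (276,146) and (281,240). I'll fit the rim and posts from depth.

```bash
cat > fit.py <<'E'
from h import *
import sys
def tray(fn,cam,st=None):
    z=np.load(fn); st={'tool_pos':z['pos'],'tcp_rot':z['rot']} if cam=='wrist' else None
    d=z['d']; P=cloud(cam,d,np.ones_like(d,bool),st)
    n=np.linalg.norm(P[:,:2]-[.511,-.208],axis=1)<.16; P=P[n]
    for lo,hi in ((.045,.056),(.084,.094)):
        S=P[(P[:,2]>lo)&(P[:,2]<hi)]
        print(cam,lo,len(S),'medz',np.median(S[:,2]))
        if lo<.06:
            r=cv2.minAreaRect(S[:,:2].astype(np.float32)*1000); print(r)
        else:
            a=S[S[:,1]>-.208];b=S[S[:,1]<=-.208]
            for q in (a,b):
                if len(q): print('post',len(q),q.mean(0).round(4),q.min(0).round(4),q.max(0).round(4))
tray('w1.npz','wrist'); tray('top1.npz','top'); tray('scene1.npz','scene')
E
python3 fit.py; python3 -c "
import cv2;i=cv2.imread('pics/w1.png')[120:265,195:360];cv2.imwrite('pics/w1c.png',cv2.resize(i,None,fx=4,fy=4,interpolation=cv2.INTER_CUBIC))"
```

```text
wrist 0.045 2942 medz 0.04993845639360861
((512.52197265625, -210.41690063476562), (190.29798889160156, 177.1059112548828), 6.602447509765625)
wrist 0.084 224 medz 0.08768100997823991
post 112 [ 0.5038 -0.132   0.0877] [ 0.488  -0.1368  0.0841] [ 0.5192 -0.1277  0.0903]
post 112 [ 0.5208 -0.2873  0.0871] [ 0.5062 -0.292   0.084 ] [ 0.5367 -0.283   0.0903]
top 0.045 674 medz 0.049833106392757544
((511.0470275878906, -207.33937072753906), (190.2196502685547, 177.14239501953125), 6.620151996612549)
top 0.084 47 medz 0.08772234329336229
post 19 [ 0.503  -0.1296  0.088 ] [ 0.4868 -0.1457  0.0841] [ 0.5169 -0.1257  0.0931]
post 28 [ 0.5194 -0.2847  0.0877] [ 0.5048 -0.2882  0.0841] [ 0.5352 -0.2805  0.0924]
scene 0.045 787 medz 0.04920529897206078
((513.6053466796875, -210.5712127685547), (195.02719116210938, 177.59524536132812), 6.671411037445068)
scene 0.084 46 medz 0.08716180722800271
post 26 [ 0.506  -0.1331  0.0871] [ 0.4894 -0.1386  0.0841] [ 0.5212 -0.128   0.092 ]
post 20 [ 0.524  -0.2882  0.0878] [ 0.5089 -0.2922  0.0848] [ 0.5391 -0.2839  0.0918]
```

View pics/w1c.png

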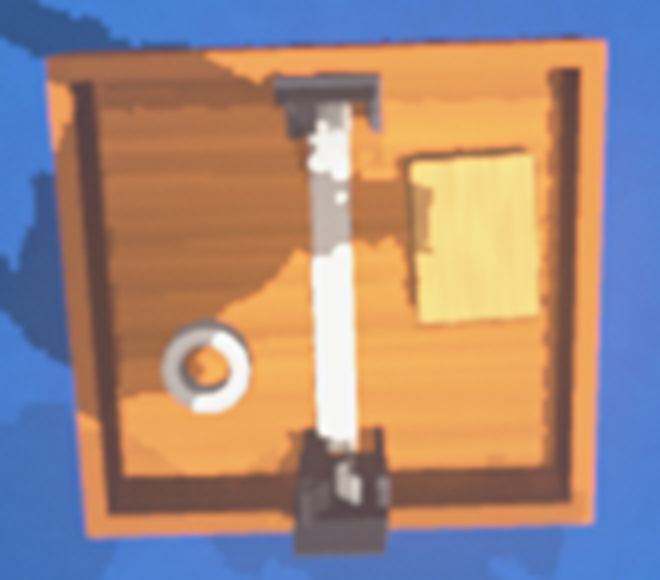

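The rim fit gives tray yaw 6.6° and centre about (0.512,-0.209), and all three cameras agree within 3 mm. Next I'll look at the carton from above.

Call:
{"api": "play_rows", "payload": {"motion": [[[0,0.1,0],[0,0,-0.1]],[[0,0.25,0],[0,0,-0.25]],[[0,0.4,0],[0,0,-0.4]],[[0,0.55,0],[0,0,-0.5]],[[0,0.7,0],[0,0,-0.543]],[[0,0.85,0],[0,0,-0.543]],[[0,0.95,-0.03],[0,0,-0.543]],[[0,0.96,-0.05],[0,0,-0.543]],[[0,0.96,-0.05],[0,0,-0.543]],[[0,0.96,-0.05],[0,0,-0.543]]]}}

```text
time: 3.88
tool_pos: [0.5096, 0.2092, 0.3011]
tcp_rot: [-1.555, 0.266, -0.267]
wrist_force: [-0.4, -0.0, 0.2]
width: 0.999
```

```bash
python3 - <<'E'
from h import *
s=bot.read_state();print(s['time'],s['tool_pos'],s['joint_vel'].round(3))
p,d=cams.read_camera('wrist');save(p,'w2.png');np.savez('w2.npz',p=p,d=d,pos=s['tool_pos'],rot=s['tcp_rot'])
for l in ['carton','divider_c','board_c']:
    for r in cams.mark_of('wrist',l)[:3]: print(l,round(r['conf'],2),w('wrist',r['xyz'],s).round(4))
P=cloud('wrist',d,np.ones_like(d,bool),s)
P=P[np.linalg.norm(P[:,:2]-[.498,.175],axis=1)<.15]
S=P[(P[:,2]>.095)&(P[:,2]<.115)]
c=np.array([.5,.17]); ax=np.array([.943,-.333]); k=(S[:,:2]-c)@ax
for q in (S[k<0],S[k>0]):
    print(len(q),np.median(q[:,2]),cv2.minAreaRect(q[:,:2].astype(np.float32)*1000))
    r=cv2.fitLine(q[:,:2].astype(np.float32),cv2.DIST_L2,0,.001,.001).ravel();print(r,np.degrees(np.arctan2(r[1],r[0])))
S=P[(P[:,2]>.026)&(P[:,2]<.034)];print(cv2.minAreaRect(S[:,:2].astype(np.float32)*1000))
E
```

```text
3.875 [0.5095899  0.20918525 0.30110155] [-0.006 -0.006 -0.006  0.002 -0.003 -0.   ]
carton 0.91 [0.4969 0.1707 0.0019]
divider_c 0.74 [0.4589 0.1868 0.0523]
841 0.1038526201435967 ((460.1709899902344, 185.704833984375), (115.70514678955078, 10.29825496673584), 78.8701171875)
[0.19264054 0.9812694  0.46113312 0.18834826] 78.893074
802 0.1038345064769223 ((539.76318359375, 156.37396240234375), (115.62519836425781, 10.04432201385498), 79.43183135986328)
[0.18374571 0.9829738  0.5400809  0.15935045] 79.41198
((499.86773681640625, 170.984130859375), (190.70486450195312, 190.37078857421875), 79.14952087402344)
```

View pics/w2.png

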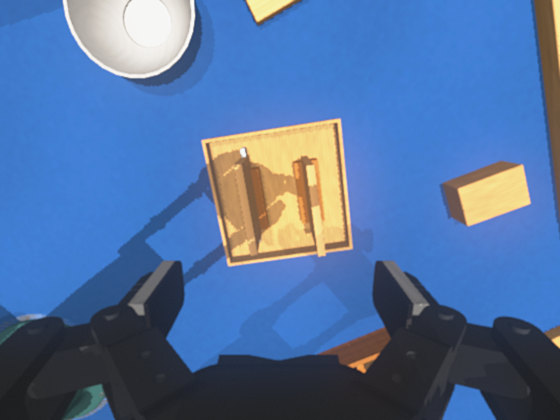

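The divider is the left board, around (250,200) with its ear showing at (243,153). Its centre is (0.460,0.186), top at 0.104 and yaw -11.1°, and the measured size matches. I'll approach it now.

```bash
python3 - <<'E'
from h import *
plan([.4602,.1857,.15],np.radians(-11.1))
plan([.4602,.1857,.063],np.radians(-11.1))
E
```

```text
dp [-0.0495 -0.0238 -0.1514] rows [-0.1237 -0.0595 -0.3786] turn [-0.0004  0.0012  0.1861] deg 8.38
dp [-0.0495 -0.0238 -0.2384] rows [-0.1237 -0.0595 -0.5961] turn [-0.0004  0.0012  0.1861] deg 8.38
```

Call:
{"api": "play_rows", "payload": {"motion": [[[-0.05,-0.03,-0.08],[0,0,0.1]],[[-0.1,-0.05,-0.2],[0,0,0.186]],[[-0.124,-0.06,-0.32],[0,0.001,0.186]],[[-0.124,-0.06,-0.37],[0,0.001,0.186]],[[-0.124,-0.06,-0.378],[0,0.001,0.186]],[[-0.124,-0.06,-0.378],[0,0.001,0.186]]]}}

```text
time: 4.82
tool_pos: [0.4606, 0.1864, 0.1507]
tcp_rot: [-1.565, 0.151, -0.152]
wrist_force: [-0.3, 1.3, 0.5]
width: 1.002
```

```bash
python3 - <<'E'
from h import *
s=bot.read_state();print(s['time'],s['tool_pos'],s['joint_vel'].round(3))
p,d=cams.read_camera('wrist');save(p,'w3.png');np.savez('w3.npz',p=p,d=d,pos=s['tool_pos'],rot=s['tcp_rot'])
P=cloud('wrist',d,np.ones_like(d,bool),s)
P=P[np.linalg.norm(P[:,:2]-[.46,.186],axis=1)<.075]
q=P[(P[:,2]>.095)&(P[:,2]<.115)]
print(len(q),np.median(q[:,2]),cv2.minAreaRect(q[:,:2].astype(np.float32)*1000))
plan([.4602,.1857,.063],np.radians(-11.1))
E
```

```text
4.825 [0.46059625 0.18642503 0.15066361] [ 0.003 -0.008 -0.02   0.001 -0.001  0.   ]
2110 0.10385711454172668 ((459.74090576171875, 186.27859497070312), (115.19375610351562, 9.840522766113281), 79.24244689941406)
dp [-0.0008 -0.0009 -0.0882] rows [-0.002  -0.0024 -0.2204] turn [-0.001   0.0022 -0.0015] deg 0.13
```

View pics/w3.png

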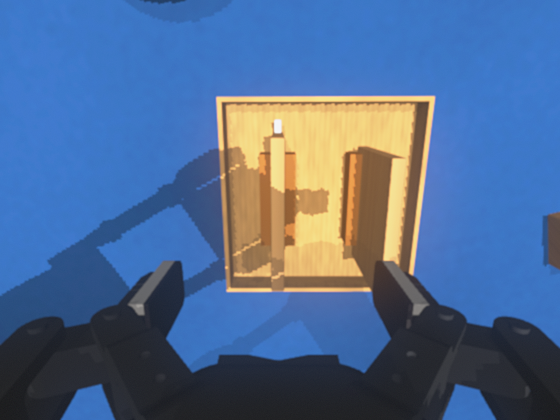

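The divider's top edge, at col 278, lies centred between the fingers, and the plain board (col ~395) clears the right finger. Descend and grip.

Call:
{"api": "play_rows", "payload": {"motion": [[[-0.001,-0.001,-0.03],[0,0,0]],[[-0.002,-0.001,-0.08],[0,0,0]],[[-0.002,-0.001,-0.13],[0,0,0]],[[-0.002,-0.001,-0.18],[0,0,0]],[[-0.002,-0.001,-0.21],[0,0,0]],[[-0.002,-0.001,-0.22],[0,0,0]],[[-0.002,-0.001,-0.22],[0,0,0]]]}}

```text
time: 5.75
tool_pos: [0.4591, 0.1861, 0.0618]
tcp_rot: [-1.566, 0.151, -0.151]
wrist_force: [0.5, 0.4, -0.3]
width: 0.998
```

Call:
{"api": "play_rows", "payload": {"motion": [[[0,0,0],[0,0,0]],[[0,0,0],[0,0,0]],[[0,0,0],[0,0,0]],[[0,0,0],[0,0,0]],[[0,0,0],[0,0,0]],[[0,0,0],[0,0,0]],[[0,0,0],[0,0,0]],[[0,0,0],[0,0,0]]], "gripper": 1, "squeeze": 60}}

```text
time: 6.75
tool_pos: [0.4593, 0.1862, 0.062]
tcp_rot: [-1.565, 0.151, -0.151]
wrist_force: [0.4, 0.2, 3.1]
width: 0.098
```

```bash
python3 - <<'E'
from h import *
s=bot.read_state();print(s['time'],s['tool_pos'],s['wrist_force'].round(2),s['torque'].round(3),s['width'])
E
```

```text
6.75 [0.45933331 0.18616554 0.0619609 ] [0.43 0.15 3.11] [-0.037 -0.117 -0.037] 0.09844246071072914
```

Call:
{"api": "play_rows", "payload": {"motion": [[[0,0,0.02],[0,0,0]],[[0,0,0.06],[0,0,0]],[[0,0,0.12],[0,0,0]],[[0,0,0.18],[0,0,0]],[[0,0,0.24],[0,0,0]],[[0,0,0.3],[0,0,0]],[[0,0,0.34],[0,0,0]],[[0,0,0.35],[0,0,0]],[[0,0,0.35],[0,0,0]],[[0,0,0.35],[0,0,0]]]}}

```text
time: 8.0
tool_pos: [0.458, 0.1857, 0.2003]
tcp_rot: [-1.567, 0.153, -0.149]
wrist_force: [0.7, -0.6, -1.4]
width: 0.098
```

```bash
python3 - <<'E'
from h import *
s=bot.read_state();print(s['time'],s['tool_pos'],s['wrist_force'].round(2),s['torque'].round(3),s['width'])
p,d=cams.read_camera('wrist');save(p,'w4.png');np.savez('w4.npz',p=p,d=d,pos=s['tool_pos'],rot=s['tcp_rot'])
plan([.512,-.2095,.2],np.radians(6.6))
E
```

```text
8.0 [0.45800098 0.18572985 0.20033131] [ 0.72 -0.6  -1.41] [-0.021  0.067  0.003] 0.09791471475164179
dp [ 5.390e-02 -3.952e-01 -3.000e-04] rows [ 1.349e-01 -9.881e-01 -8.000e-04] turn [ 0.0016 -0.0036  0.3914] deg 17.62
```

View pics/w4.png

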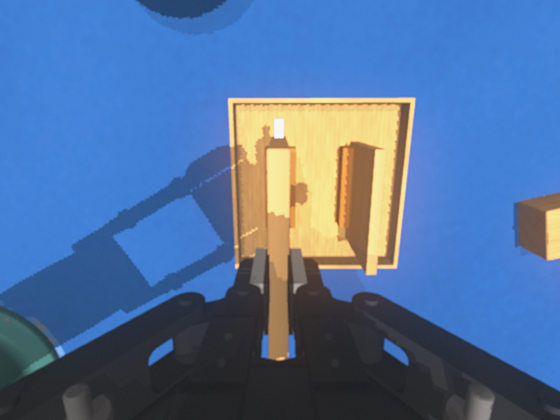

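Divider is held upright between the pads (col 278), and the plain board hasn't moved. Carrying it to above the tray.

Call:
{"api": "play_rows", "payload": {"motion": [[[0.01,-0.04,0],[0,0,0.02]],[[0.02,-0.14,0],[0,0,0.06]],[[0.04,-0.26,0],[0,0,0.12]],[[0.06,-0.4,0],[0,0,0.18]],[[0.08,-0.54,0],[0,0,0.24]],[[0.1,-0.68,0],[0,0,0.3]],[[0.12,-0.82,0],[0,0,0.35]],[[0.13,-0.92,0],[0,0,0.39]],[[0.135,-0.975,0],[0.001,-0.003,0.391]],[[0.135,-0.987,0],[0.001,-0.003,0.391]]]}}

```text
time: 9.3
tool_pos: [0.5123, -0.2099, 0.2005]
tcp_rot: [-1.567, -0.088, 0.088]
wrist_force: [-0.6, -0.3, -0.9]
width: 0.095
```

Call:
{"api": "play_rows", "payload": {"motion": [[[0,0,0],[0,0,0]],[[0,0,0],[0,0,0]],[[0,0,0],[0,0,0]],[[0,0,0],[0,0,0]]]}}

```text
time: 9.8
tool_pos: [0.513, -0.2081, 0.2017]
tcp_rot: [-1.568, -0.092, 0.09]
wrist_force: [-0.5, -0.1, -1.0]
width: 0.095
```

```bash
python3 - <<'E'
from h import *
s=bot.read_state();print(s['time'],s['tool_pos'],s['wrist_force'].round(2),s['torque'].round(3),s['width'],s['joint_vel'].round(3))
p,d=cams.read_camera('wrist');save(p,'w5.png');np.savez('w5.npz',p=p,d=d,pos=s['tool_pos'],rot=s['tcp_rot'])
for l in ['divider_c','slot_a','tray','seat']:
    for r in cams.mark_of('wrist',l)[:3]: print(l,round(r['conf'],2),w('wrist',r['xyz'],s).round(4))
for c in ['top','scene']:
    p,d=cams.read_camera(c);save(p,c+'5.png');np.savez(c+'5.npz',p=p,d=d)
    for r in cams.mark_of(c,'divider_c')[:2]: print(c,round(r['conf'],2),w(c,r['xyz']).round(4))
print(bot.read_state()['tool_pos'])
for n,c in (('w5','wrist'),('top5','top'),('scene5','scene')):
    z=np.load(n+'.npz');P=cloud(c,z['d'],np.ones_like(z['d'],bool),s)
    P=P[np.linalg.norm(P[:,:2]-[.512,-.2095],axis=1)<.16]
    for lo,hi in ((.235,.25),(.165,.175),(.045,.056),(.084,.094)):
        S=P[(P[:,2]>lo)&(P[:,2]<hi)]
        if len(S): print(c,lo,len(S),np.median(S[:,2]).round(4),cv2.minAreaRect(S[:,:2].astype(np.float32)*1000))
E
```

```text
9.8 [ 0.51295912 -0.20813704  0.20170796] [-0.45 -0.1  -0.99] [-0.048 -0.015 -0.04 ] 0.09534663979583106 [-0.004  0.003 -0.003 -0.001  0.001 -0.   ]
slot_a 0.79 [ 0.5051 -0.1428  0.0776]
tray 0.79 [ 5.126e-01 -2.098e-01 -1.000e-04]
seat 0.94 [ 0.5113 -0.2113  0.0183]
top 0.67 [ 0.7796  0.0798 -0.002 ]
top 0.22 [ 0.4512 -0.4489 -0.0018]
scene 0.8 [ 0.5109 -0.2088  0.1987]
[ 0.51284769 -0.20885574  0.20157019]
wrist 0.235 5138 0.2436 ((512.2061157226562, -201.09619140625), (34.16632080078125, 100.9965591430664), 20.61784553527832)
wrist 0.165 201 0.1735 ((506.2836608886719, -144.76780700683594), (8.909419059753418, 11.668023109436035), 5.747872352600098)
wrist 0.045 5215 0.0499 ((512.3519897460938, -210.38616943359375), (190.427490234375, 176.5845947265625), 6.616154670715332)
wrist 0.084 253 0.0881 ((503.3420104980469, -132.30751037597656), (31.382179260253906, 5.7317938804626465), 6.602870941162109)
top 0.235 72 0.2437 ((507.9273986816406, -170.24913024902344), (9.617961883544922, 42.92902374267578), 6.895967960357666)
top 0.165 9 0.1723 ((504.4366149902344, -142.44979858398438), (5.122183799743652, 10.504512786865234), 1.0474815368652344)
top 0.045 508 0.0497 ((511.0572509765625, -206.98623657226562), (189.99781799316406, 176.5384521484375), 6.702683925628662)
top 0.084 23 0.0878 ((501.9033508300781, -128.95733642578125), (30.145992279052734, 5.883760452270508), 0.6002620458602905)
scene 0.235 171 0.2425 ((520.1608276367188, -209.331787109375), (27.087646484375, 115.99449157714844), 2.3449623584747314)
scene 0.165 121 0.1701 ((516.9800415039062, -209.63499450683594), (11.94216537475586, 139.56521606445312), 5.945168495178223)
scene 0.045 642 0.0492 ((514.2278442382812, -210.41287231445312), (195.0143280029297, 177.76568603515625), 6.465179443359375)
scene 0.084 36 0.0879 ((516.4566040039062, -209.5662078857422), (31.59933853149414, 162.18353271484375), 7.802749156951904)
```

View pics/w5.png

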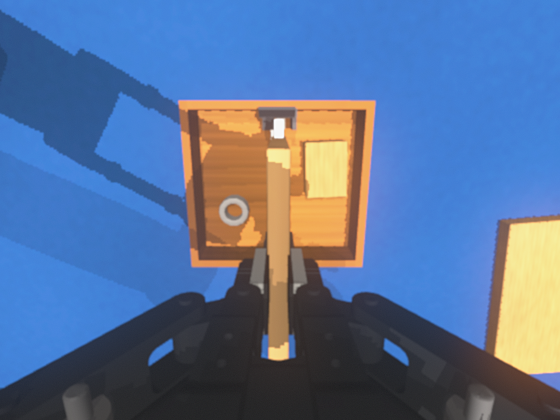

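```bash
cat > rel.py <<'E'
from h import *
import sys
def rel(fn,cam,O,yaw,zt):
    z=np.load(fn+'.npz');st={'tool_pos':z['pos'],'tcp_rot':z['rot']} if cam=='wrist' else None
    P=cloud(cam,z['d'],np.ones_like(z['d'],bool),st)*1000
    c,s=np.cos(np.radians(yaw)),np.sin(np.radians(yaw)); Q=P.copy(); D=P[:,:2]-O; Q[:,0]=D[:,0]*c+D[:,1]*s; Q[:,1]=-D[:,0]*s+D[:,1]*c
    Q=Q[(abs(Q[:,0])<40)&(abs(Q[:,1])<100)]
    T=Q[(abs(Q[:,2]-zt)<4)]
    print(cam,'top y range',T[:,1].min().round(1),T[:,1].max().round(1))
    for y0 in range(-60,66,6):
        t=T[(T[:,1]>=y0)&(T[:,1]<y0+6)&(abs(T[:,0])<12)]
        if len(t)>3: print(y0,len(t),'x',t[:,0].min().round(1),t[:,0].max().round(1),'mid',((t[:,0].min()+t[:,0].max())/2).round(2),'z',np.median(t[:,2]).round(1))
    E=Q[(abs(Q[:,2]-(zt-70))<4)]
    for sgn in (1,-1):
        e=E[(E[:,1]*sgn>58.5)]
        if len(e): print('ear',sgn,len(e),'x',np.percentile(e[:,0],[0,5,50,95,100]).round(1),'y',np.percentile(e[:,1],[0,5,50,95,100]).round(1),'z',np.median(e[:,2]).round(1))
    return Q
if __name__=='__main__':
    rel('w5','wrist',np.array([512.45,-210.4]),6.61,243.6)
    rel('top5','top',np.array([511.05,-207.2]),6.65,243.6)
    rel('scene5','scene',np.array([513.9,-210.5]),6.6,243)
E
python3 rel.py
python3 -c "
import cv2;i=cv2.imread('pics/scene5.png')[130:300,120:300];cv2.imwrite('pics/s5c.png',cv2.resize(i,None,fx=3.3,fy=3.3,interpolation=cv2.INTER_CUBIC))"
```

```text
wrist top y range -42.7 60.4
-48 12 x -3.9 3.1 mid -0.41 z 243.1
-42 195 x -3.9 5.5 mid 0.83 z 243.6
-36 211 x -3.8 5.5 mid 0.83 z 243.6
-30 220 x -3.8 5.4 mid 0.83 z 243.5
-24 214 x -3.7 5.4 mid 0.81 z 243.6
-18 204 x -3.7 5.3 mid 0.8 z 243.6
-12 198 x -3.2 4.8 mid 0.83 z 243.6
-6 218 x -3.1 4.7 mid 0.81 z 243.7
0 206 x -3.1 4.7 mid 0.82 z 243.6
6 251 x -11.9 4.6 mid -3.63 z 243.7
12 467 x -9.8 11.3 mid 0.75 z 243.7
18 281 x -3.9 5.4 mid 0.8 z 243.6
24 296 x -4.2 5.8 mid 0.81 z 243.6
30 322 x -4.2 5.8 mid 0.78 z 243.5
36 323 x -4.2 5.7 mid 0.77 z 243.6
42 337 x -4.1 5.7 mid 0.79 z 243.7
48 342 x -4.0 5.6 mid 0.77 z 243.6
54 357 x -4.0 5.5 mid 0.78 z 243.7
60 39 x -3.5 5.5 mid 0.98 z 242.4
ear 1 202 x [-2.4 -1.8  1.3  3.7  5.1] y [60.2 60.4 65.8 71.1 71.7] z 173.5
top top y range 15.6 57.9
12 4 x -3.3 4.2 mid 0.47 z 240.7
18 9 x -3.0 4.7 mid 0.85 z 244.1
24 8 x -2.3 5.2 mid 1.49 z 244.0
30 12 x -3.6 6.0 mid 1.16 z 243.7
36 9 x -3.4 4.1 mid 0.35 z 245.3
42 10 x -2.9 4.9 mid 1.0 z 243.8
48 7 x -2.4 5.4 mid 1.51 z 244.5
54 8 x -1.6 5.9 mid 2.16 z 243.8
ear 1 10 x [-1.4 -0.5  2.2  3.9  4. ] y [59.6 60.7 66.5 70.2 70.2] z 172.4
scene top y range -57.3 58.7
-60 6 x -3.3 6.6 mid 1.63 z 243.2
-54 14 x -4.0 6.0 mid 1.01 z 242.2
-48 10 x -2.4 6.8 mid 2.18 z 242.5
-42 10 x -4.2 6.5 mid 1.18 z 241.9
-36 12 x -4.4 6.2 mid 0.89 z 242.7
-30 8 x -5.0 5.8 mid 0.39 z 242.4
-24 11 x -2.9 7.3 mid 2.2 z 243.4
-18 12 x -2.9 6.3 mid 1.7 z 243.5
-12 13 x -7.9 11.4 mid 1.72 z 243.8
42 7 x -3.3 3.6 mid 0.19 z 243.6
48 9 x -3.5 6.7 mid 1.59 z 242.4
54 8 x -3.0 5.5 mid 1.24 z 242.5
ear 1 10 x [-2.  -1.4  1.6  4.5  5.2] y [61.  61.7 66.2 70.2 70.4] z 171.8
ear -1 15 x [-3.5 -2.4  2.3  5.4  5.8] y [-69.3 -68.8 -63.9 -59.3 -59. ] z 172.6
```

View pics/s5c.png

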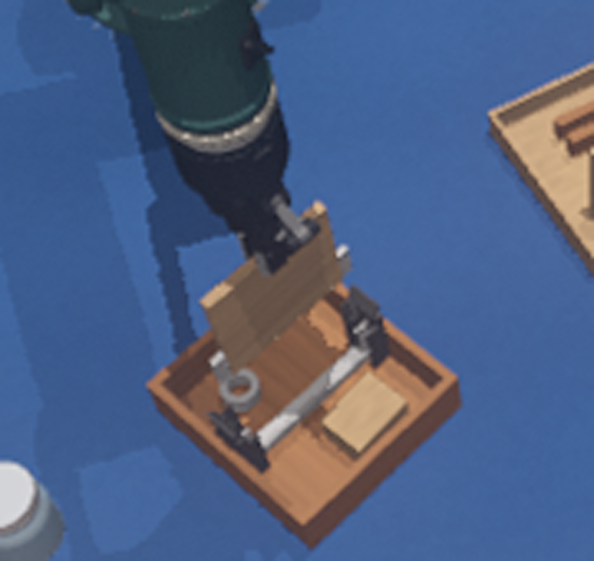

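The divider is square to the tray (no slope over its length), at about +0.8 mm in x and +0.5 to +2 mm in y. The scene view shows both ears above their posts. I'll lower to just above the slots and re-measure.

Call:
{"api": "play_rows", "payload": {"motion": [[[0,-0.001,-0.02],[0,0,0]],[[0,-0.002,-0.05],[0,0,0]],[[0,-0.002,-0.08],[0,0,0]],[[0,-0.002,-0.105],[0,0,0]],[[0,-0.002,-0.115],[0,0,0]],[[0,-0.002,-0.115],[0,0,0]],[[0,-0.002,-0.115],[0,0,0]],[[0,-0.002,-0.115],[0,0,0]]]}}

```text
time: 11.25
tool_pos: [0.5133, -0.2098, 0.1562]
tcp_rot: [-1.569, -0.092, 0.088]
wrist_force: [0.5, 0.1, -0.6]
width: 0.098
```

```bash
python3 - <<'E'
from h import *
from rel import rel
s=bot.read_state();print(s['time'],s['tool_pos'],s['wrist_force'].round(2),s['torque'].round(3),s['joint_vel'].round(3))
print(Ro.from_rotvec(s['tcp_rot']).as_matrix().round(4))
p,d=cams.read_camera('wrist');save(p,'w6.png');np.savez('w6.npz',p=p,d=d,pos=s['tool_pos'],rot=s['tcp_rot'])
for c in ['scene','top']:
    p,d=cams.read_camera(c);save(p,c+'6.png');np.savez(c+'6.npz',p=p,d=d)
P=cloud('wrist',np.load('w6.npz')['d'],np.ones((420,560),bool),s)
P=P[np.linalg.norm(P[:,:2]-[.512,-.2095],axis=1)<.16]; S=P[(P[:,2]>.045)&(P[:,2]<.056)]
print(cv2.minAreaRect(S[:,:2].astype(np.float32)*1000))
rel('w6','wrist',np.array([512.45,-210.4]),6.61,197.6)
rel('scene6','scene',np.array([513.9,-210.5]),6.6,197)
rel('top6','top',np.array([511.05,-207.2]),6.65,197)
i=cv2.imread('pics/w6.png')[50:220,180:380];cv2.imwrite('pics/w6c.png',cv2.resize(i,None,fx=3.5,fy=3.5,interpolation=cv2.INTER_CUBIC))
i=cv2.imread('pics/scene6.png')[130:300,120:300];cv2.imwrite('pics/s6c.png',cv2.resize(i,None,fx=3.3,fy=3.3,interpolation=cv2.INTER_CUBIC))
E
```

```text
11.25 [ 0.5132552  -0.20978601  0.15620134] [ 0.48  0.13 -0.58] [ 0.021  0.015 -0.009] [-0.001 -0.     0.002  0.001 -0.001 -0.001]
[[ 9.934e-01  2.400e-03 -1.146e-01]
 [ 1.146e-01  4.000e-04  9.934e-01]
 [ 2.500e-03 -1.000e+00  1.000e-04]]
((512.2596435546875, -210.35293579101562), (190.7769012451172, 176.43373107910156), 6.545429229736328)
wrist top y range -44.7 58.8
-48 57 x -3.8 5.5 mid 0.86 z 198.0
-42 208 x -3.8 5.5 mid 0.86 z 198.1
-36 216 x -3.8 5.5 mid 0.87 z 198.1
-30 214 x -3.7 5.4 mid 0.86 z 198.1
-24 215 x -3.7 5.4 mid 0.89 z 198.1
-18 196 x -3.1 4.9 mid 0.87 z 198.1
-12 214 x -3.1 4.8 mid 0.88 z 198.2
-6 205 x -3.0 4.8 mid 0.87 z 198.1
0 215 x -3.0 4.8 mid 0.88 z 198.1
6 395 x -12.0 11.4 mid -0.27 z 198.1
12 333 x -9.7 11.5 mid 0.9 z 198.1
18 280 x -3.7 5.5 mid 0.89 z 198.1
24 308 x -4.1 5.9 mid 0.88 z 198.1
30 319 x -4.1 5.9 mid 0.89 z 198.0
36 336 x -4.0 5.8 mid 0.89 z 198.0
42 337 x -4.0 5.8 mid 0.9 z 198.2
48 343 x -3.9 5.7 mid 0.9 z 198.1
54 304 x -3.8 5.6 mid 0.9 z 198.1
ear 1 202 x [-2.3 -1.6  1.5  3.9  5.2] y [58.5 58.8 64.2 69.4 70. ] z 128.0
scene top y range 
[... 231 characters left out ...]
 6.8 mid 2.4 z 197.1
-18 11 x -2.5 7.9 mid 2.73 z 196.6
-12 14 x -10.1 11.2 mid 0.59 z 197.7
36 4 x -1.9 3.5 mid 0.83 z 197.4
42 6 x -2.9 6.0 mid 1.54 z 196.8
48 10 x -4.7 7.1 mid 1.24 z 197.2
54 5 x -2.5 6.4 mid 1.94 z 198.9
ear 1 9 x [0.2 0.3 2.1 5.2 5.3] y [59.5 60.8 64.1 68.6 69.1] z 127.8
ear -1 16 x [-1.8 -0.8  3.8  6.5  7. ] y [-69.5 -69.  -64.  -58.8 -58.6] z 126.8
top top y range 15.1 58.2
18 9 x -2.1 5.9 mid 1.93 z 198.6
24 8 x -3.5 6.3 mid 1.37 z 199.5
30 8 x -3.2 4.5 mid 0.63 z 198.4
36 8 x -2.4 5.3 mid 1.44 z 197.3
42 8 x 0.6 6.1 mid 3.34 z 198.0
48 9 x -3.6 4.2 mid 0.27 z 197.4
54 7 x -3.3 4.7 mid 0.67 z 197.0
ear 1 7 x [1.2 1.3 3.8 4.6 4.6] y [58.7 58.7 61.9 66.4 67.1] z 126.1
```

View pics/w6c.png

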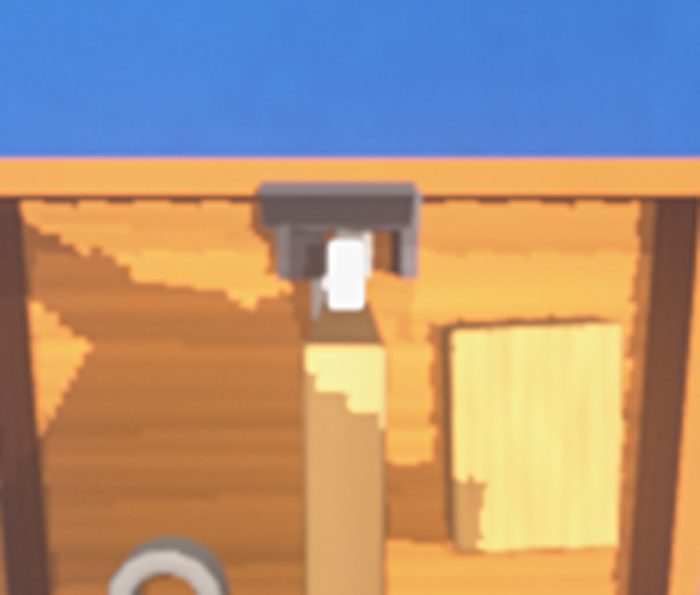

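View pics/s6c.png

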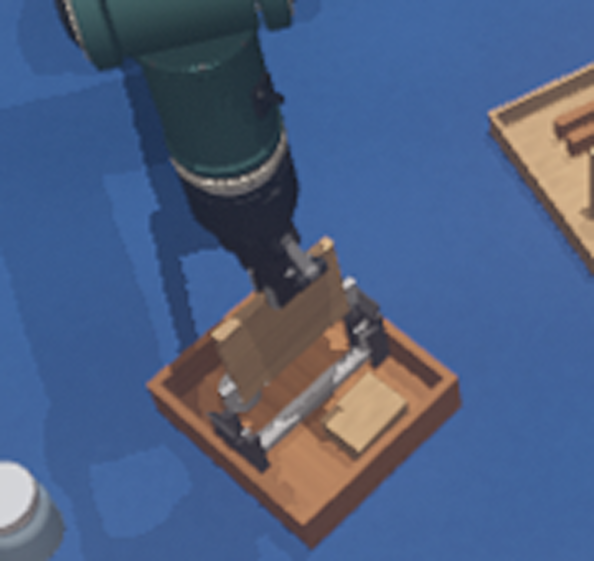

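Position relative to the slots is x +0.9 mm, y about +0.4 mm, with yaw matching and the ear over the slot mouth. The lower edge is at z≈98 mm. Lowering into the slot mouths.

Call:
{"api": "play_rows", "payload": {"motion": [[[0,-0.001,-0.01],[0,0,0]],[[0,-0.001,-0.02],[0,0,0]],[[0,-0.001,-0.03],[0,0,0]],[[0,-0.001,-0.04],[0,0,0]],[[0,-0.001,-0.045],[0,0,0]],[[0,-0.001,-0.05],[0,0,0]],[[0,-0.001,-0.055],[0,0,0]],[[0,-0.001,-0.055],[0,0,0]]]}}

```text
time: 12.4
tool_pos: [0.5128, -0.21, 0.1334]
tcp_rot: [-1.568, -0.091, 0.089]
wrist_force: [-0.3, 0.4, -2.1]
width: 0.092
```

```bash
cat > st.py <<'E'
from h import *
s=bot.read_state();print(s['time'],s['tool_pos'].round(4),s['wrist_force'].round(2),s['torque'].round(3),s['width'].round(4))
O=np.array([.51245,-.2104]);c,sn=np.cos(.1154),np.sin(.1154);D=s['tool_pos'][:2]-O
print('tcp in tray mm',(1000*np.array([D[0]*c+D[1]*sn,-D[0]*sn+D[1]*c])).round(2),'bottom',1000*s['tool_pos'][2]-58.1)
E
python3 st.py
```

```text
Traceback (most recent call last):
  File "st.py", line 2, in <module>
    s=bot.read_state();print(s['time'],s['tool_pos'].round(4),s['wrist_force'].round(2),s['torque'].round(3),s['width'].round(4))
                                                                                                             ^^^^^^^^^^^^^^^^
AttributeError: 'float' object has no attribute 'round'
```

Call:
{"api": "play_rows", "payload": {"motion": [[[0,0,-0.0025],[0,0,0]],[[0,0,-0.005],[0,0,0]],[[0,0,-0.0075],[0,0,0]],[[0,0,-0.01],[0,0,0]],[[0,0,-0.0125],[0,0,0]],[[0,0,-0.015],[0,0,0]],[[0,0,-0.0175],[0,0,0]],[[0,0,-0.02],[0,0,0]],[[0,0,-0.0225],[0,0,0]],[[0,0,-0.025],[0,0,0]]]}}

```text
time: 13.65
tool_pos: [0.5129, -0.21, 0.1235]
tcp_rot: [-1.568, -0.091, 0.089]
wrist_force: [0.4, 0.1, -1.7]
width: 0.093
```

```bash
sed -i "s/,s\['width'\].round(4)//" st.py; python3 st.py
```

```text
13.65 [ 0.5129 -0.21    0.1235] [ 0.41  0.07 -1.71] [ 0.066 -0.064 -0.019]
tcp in tray mm [0.47 0.35] bottom 65.42151439789484
```

Call:
{"api": "play_rows", "payload": {"motion": [[[0,0,-0.0025],[0,0,0]],[[0,0,-0.005],[0,0,0]],[[0,0,-0.0075],[0,0,0]],[[0,0,-0.01],[0,0,0]],[[0,0,-0.0125],[0,0,0]],[[0,0,-0.015],[0,0,0]],[[0,0,-0.0175],[0,0,0]],[[0,0,-0.02],[0,0,0]],[[0,0,-0.0225],[0,0,0]],[[0,0,-0.025],[0,0,0]]]}}

```text
time: 14.9
tool_pos: [0.513, -0.2103, 0.1141]
tcp_rot: [-1.569, -0.092, 0.089]
wrist_force: [-2.9, -1.0, 5.5]
width: 0.095
```

```bash
python3 st.py
```

```text
14.9 [ 0.513  -0.2103  0.1141] [-2.87 -1.05  5.47] [-0.085  0.691  0.005]
tcp in tray mm [0.58 0.07] bottom 56.02490522028871
```

Clips engaged: upward force 5.5 N and side push -2.9 N in x. Continuing.

Call:
{"api": "play_rows", "payload": {"motion": [[[0,0,-0.0025],[0,0,0]],[[0,0,-0.005],[0,0,0]],[[0,0,-0.0075],[0,0,0]],[[0,0,-0.01],[0,0,0]],[[0,0,-0.0125],[0,0,0]],[[0,0,-0.015],[0,0,0]],[[0,0,-0.0175],[0,0,0]],[[0,0,-0.02],[0,0,0]]]}}

```text
time: 15.9
tool_pos: [0.5129, -0.2101, 0.1056]
tcp_rot: [-1.568, -0.091, 0.089]
wrist_force: [-1.9, 0.3, 4.2]
width: 0.098
```

```bash
python3 st.py; python3 - <<'E'
from h import *
s=bot.read_state()
p,d=cams.read_camera('wrist');save(p,'w7.png');np.savez('w7.npz',p=p,d=d,pos=s['tool_pos'],rot=s['tcp_rot'])
i=cv2.imread('pics/w7.png')[50:260,160:400];cv2.imwrite('pics/w7c.png',cv2.resize(i,None,fx=2.8,fy=2.8,interpolation=cv2.INTER_CUBIC))
from rel import rel
rel('w7','wrist',np.array([512.45,-210.4]),6.61,148)
E
```

```text
15.9 [ 0.5129 -0.2101  0.1056] [-1.94  0.25  4.22] [-0.231  0.694 -0.02 ]
tcp in tray mm [0.52 0.21] bottom 47.510203322345326
wrist top y range -44.7 58.4
-48 73 x -4.1 5.3 mid 0.56 z 147.5
-42 204 x -4.1 5.2 mid 0.54 z 147.5
-36 213 x -4.1 5.7 mid 0.8 z 147.6
-30 220 x -4.0 5.1 mid 0.56 z 147.5
-24 210 x -4.0 5.1 mid 0.55 z 147.5
-18 203 x -3.4 4.6 mid 0.57 z 147.5
-12 208 x -3.4 4.5 mid 0.58 z 147.5
-6 213 x -3.3 4.5 mid 0.56 z 147.5
0 211 x -3.3 4.5 mid 0.57 z 147.6
6 452 x -12.0 11.9 mid -0.03 z 147.7
12 294 x -9.9 9.5 mid -0.15 z 147.5
18 292 x -4.1 5.7 mid 0.8 z 147.4
24 298 x -4.0 5.6 mid 0.82 z 147.5
30 312 x -4.0 5.6 mid 0.8 z 147.5
36 328 x -4.3 5.5 mid 0.58 z 147.5
42 337 x -4.3 5.4 mid 0.56 z 147.4
48 341 x -4.2 5.4 mid 0.58 z 147.5
54 280 x -4.1 5.3 mid 0.6 z 147.3
ear 1 655 x [-16.2 -12.9  -1.9  15.3  17.4] y [59.  60.9 71.5 75.4 80.6] z 78.1
```

View pics/w7c.png

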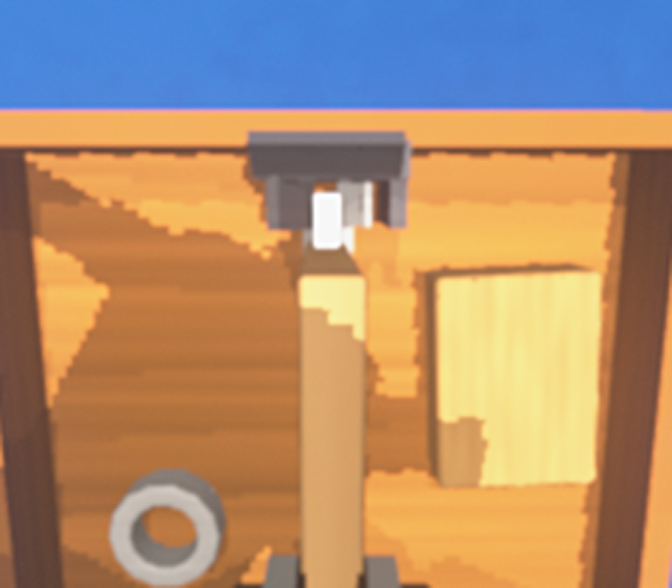

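The ear is in the slot (crop 327,220) with the clip spread to its right. The highest possible sill is 27 mm and the lower edge is at 47.5, so I'll go to about 34 first.

Call:
{"api": "play_rows", "payload": {"motion": [[[0,0,-0.003],[0,0,0]],[[0,0,-0.0065],[0,0,0]],[[0,0,-0.01],[0,0,0]],[[0,0,-0.0135],[0,0,0]],[[0,0,-0.017],[0,0,0]],[[0,0,-0.0205],[0,0,0]],[[0,0,-0.024],[0,0,0]],[[0,0,-0.0275],[0,0,0]],[[0,0,-0.031],[0,0,0]],[[0,0,-0.034],[0,0,0]]]}}

```text
time: 17.2
tool_pos: [0.5124, -0.2099, 0.0915]
tcp_rot: [-1.568, -0.091, 0.09]
wrist_force: [-4.1, -1.0, 3.9]
width: 0.095
```

```bash
python3 st.py
```

```text
17.2 [ 0.5124 -0.2099  0.0915] [-4.05 -0.95  3.92] [-0.096  0.884  0.012]
tcp in tray mm [-0.02  0.52] bottom 33.44480167552667
```

Call:
{"api": "play_rows", "payload": {"motion": [[[0.001,0,-0.0025],[0,0,0]],[[0.001,0,-0.005],[0,0,0]],[[0.001,0,-0.0075],[0,0,0]],[[0.001,0,-0.01],[0,0,0]],[[0.001,0,-0.0125],[0,0,0]]]}}

```text
time: 17.82
tool_pos: [0.5129, -0.2099, 0.0867]
tcp_rot: [-1.568, -0.091, 0.09]
wrist_force: [-5.3, 0.0, 3.2]
width: 0.094
```

Call:
{"api": "play_rows", "payload": {"motion": [[[0,0,-0.002],[0,0,0]],[[0,0,-0.004],[0,0,0]],[[0,0,-0.005],[0,0,0]]]}}

```text
time: 18.2
tool_pos: [0.5129, -0.2099, 0.0847]
tcp_rot: [-1.568, -0.091, 0.09]
wrist_force: [-4.4, -1.1, 2.6]
width: 0.095
```

Bottom at 26.6, force steady. Proceeding in 2 mm calls.

Call:
{"api": "play_rows", "payload": {"motion": [[[0,0,-0.002],[0,0,0]],[[0,0,-0.0035],[0,0,0]],[[0,0,-0.005],[0,0,0]]]}}

```text
time: 18.58
tool_pos: [0.5129, -0.2099, 0.0828]
tcp_rot: [-1.568, -0.091, 0.09]
wrist_force: [-4.3, -0.8, 3.0]
width: 0.098
```

Call:
{"api": "play_rows", "payload": {"motion": [[[0,0,-0.002],[0,0,0]],[[0,0,-0.0035],[0,0,0]],[[0,0,-0.005],[0,0,0]]]}}

```text
time: 18.95
tool_pos: [0.5129, -0.21, 0.0808]
tcp_rot: [-1.568, -0.091, 0.09]
wrist_force: [-5.1, -0.9, 2.2]
width: 0.097
```

Call:
{"api": "play_rows", "payload": {"motion": [[[0,0,-0.002],[0,0,0]],[[0,0,-0.0035],[0,0,0]],[[0,0,-0.005],[0,0,0]]]}}

```text
time: 19.32
tool_pos: [0.5133, -0.2096, 0.0783]
tcp_rot: [-1.567, -0.091, 0.089]
wrist_force: [-1.9, 0.8, -1.7]
width: 0.095
```

The force dropped, so the clips seem to be snapping over. Continuing in 1 mm steps.

Call:
{"api": "play_rows", "payload": {"motion": [[[0,0,-0.0015],[0,0,0]],[[0,0,-0.0025],[0,0,0]]]}}

```text
time: 19.58
tool_pos: [0.5135, -0.2098, 0.078]
tcp_rot: [-1.568, -0.092, 0.089]
wrist_force: [-2.7, 1.2, -0.0]
width: 0.094
```

Call:
{"api": "play_rows", "payload": {"motion": [[[0,0,-0.001],[0,0,0]],[[0,0,-0.002],[0,0,0]]]}}

```text
time: 19.82
tool_pos: [0.5135, -0.2101, 0.0774]
tcp_rot: [-1.568, -0.092, 0.089]
wrist_force: [-2.2, 0.0, 0.6]
width: 0.097
```

Call:
{"api": "play_rows", "payload": {"motion": [[[0,0,-0.001],[0,0,0]],[[0,0,-0.002],[0,0,0]]]}}

```text
time: 20.08
tool_pos: [0.5138, -0.2101, 0.0772]
tcp_rot: [-1.568, -0.092, 0.088]
wrist_force: [-3.9, 2.6, 5.9]
width: 0.094
```

Call:
{"api": "play_rows", "payload": {"motion": [[[0,0,-0.001],[0,0,0]],[[0,0,-0.002],[0,0,0]]]}}

```text
time: 20.32
tool_pos: [0.5141, -0.21, 0.0772]
tcp_rot: [-1.568, -0.093, 0.088]
wrist_force: [-4.8, 3.7, 10.2]
width: 0.094
```

It has bottomed out: height is constant and the force climbs about 5 N per 0.8 mm. One more small nudge, then I'll check the clips.

Call:
{"api": "play_rows", "payload": {"motion": [[[0,0,-0.001],[0,0,0]],[[0,0,-0.002],[0,0,0]],[[0,0,-0.002],[0,0,0]]]}}

```text
time: 20.7
tool_pos: [0.5145, -0.21, 0.0772]
tcp_rot: [-1.569, -0.093, 0.087]
wrist_force: [-5.3, 3.3, 12.1]
width: 0.094
```

```bash
python3 st.py; python3 - <<'E'
from h import *
s=bot.read_state()
p,d=cams.read_camera('wrist');save(p,'w8.png');np.savez('w8.npz',p=p,d=d,pos=s['tool_pos'],rot=s['tcp_rot'])
p,d=cams.read_camera('scene');save(p,'scene8.png');np.savez('scene8.npz',p=p,d=d)
i=cv2.imread('pics/w8.png')[50:260,160:400];a=cv2.resize(i,None,fx=2,fy=2,interpolation=cv2.INTER_CUBIC)
i=cv2.imread('pics/scene8.png')[160:300,150:270];b=cv2.resize(i,(360,420),interpolation=cv2.INTER_CUBIC)
b=cv2.resize(cv2.imread('pics/scene8.png')[190:295,170:245],(300,420),interpolation=cv2.INTER_CUBIC)
cv2.imwrite('pics/c8.png',np.hstack([a,b]))
from rel import rel
rel('w8','wrist',np.array([512.45,-210.4]),6.61,119)
E
```

```text
20.7 [ 0.5145 -0.21    0.0772] [-5.27  3.29 12.13] [0.591 1.143 0.008]
tcp in tray mm [2.06 0.16] bottom 19.069398689288796
wrist top y range -45.0 58.4
-48 80 x -2.7 6.7 mid 1.99 z 118.9
-42 199 x -2.7 6.7 mid 2.01 z 119.0
-36 210 x -2.6 7.1 mid 2.24 z 119.1
-30 219 x -2.6 6.6 mid 2.01 z 119.0
-24 215 x -2.5 6.6 mid 2.02 z 119.1
-18 196 x -2.0 6.0 mid 2.02 z 119.1
-12 207 x -1.9 6.0 mid 2.03 z 119.2
-6 215 x -1.9 5.9 mid 2.01 z 119.1
0 214 x -1.9 5.9 mid 2.02 z 119.1
6 466 x -12.0 11.9 mid -0.03 z 119.2
12 283 x -7.1 10.9 mid 1.92 z 119.1
18 297 x -2.6 7.1 mid 2.25 z 119.2
24 300 x -2.5 7.1 mid 2.27 z 119.1
30 315 x -2.5 7.0 mid 2.25 z 119.2
36 317 x -2.9 6.9 mid 2.03 z 119.2
42 340 x -2.8 6.9 mid 2.04 z 119.2
48 347 x -2.8 6.8 mid 2.01 z 119.2
54 284 x -2.7 7.2 mid 2.27 z 118.9
ear 1 1558 x [-39.9 -36.8   0.3  36.9  40. ] y [58.9 66.  85.5 88.3 88.5] z 49.9
```

View pics/c8.png

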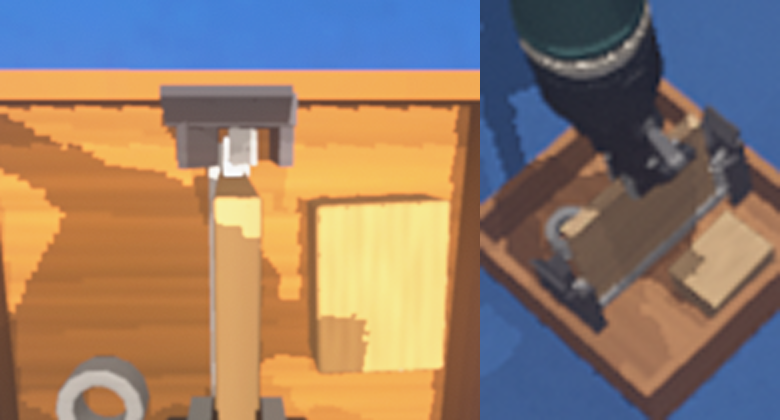

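```bash
python3 - <<'E'
from h import *
O=np.array([512.45,-210.4]);c,s=np.cos(.1154),np.sin(.1154)
for fn in ('w1','w8'):
    z=np.load(fn+'.npz');st={'tool_pos':z['pos'],'tcp_rot':z['rot']}
    P=cloud('wrist',z['d'],np.ones((420,560),bool),st)*1000;D=P[:,:2]-O
    Q=np.c_[D[:,0]*c+D[:,1]*s,-D[:,0]*s+D[:,1]*c,P[:,2]]
    if fn=='w1':
        m=Q[(abs(Q[:,0])<2.5)&(abs(Q[:,1])<50)]; print('strip',np.percentile(m[:,2],[5,25,50,75,95]).round(1))
        for x in range(-12,13,2):
            m=Q[(abs(Q[:,0]-x)<1)&(abs(Q[:,1])<40)];print(x,np.median(m[:,2]).round(1))
    for y0 in (62,65,68,71):
        for x in range(-12,16,2):
            m=Q[(abs(Q[:,0]-x)<1)&(abs(Q[:,1]-y0)<1.5)]
            if len(m): print(fn,y0,x,len(m),np.median(m[:,2]).round(1),end='; ')
        print()
E
```

```text
strip [ 19.  429.5 435.1 439.7 442.7]
-12 8.0
-10 8.1
-8 8.2
-6 19.0
-4 19.3
-2 19.3
0 19.2
2 19.2
4 19.3
6 19.2
8 8.0
10 7.9
12 8.0
w1 62 -12 2 77.8; w1 62 -10 1 77.4; w1 62 -8 4 74.8; w1 62 -6 2 71.5; w1 62 -4 3 68.7; w1 62 -2 3 18.9; w1 62 0 1 52.8; w1 62 2 2 58.3; w1 62 4 1 60.3; w1 62 6 3 64.0; w1 62 10 4 8.7; w1 62 12 2 7.6; w1 62 14 5 26.7; 
w1 65 -12 5 78.1; w1 65 -10 3 77.6; w1 65 -8 4 74.3; w1 65 -6 2 72.7; w1 65 -4 5 67.5; w1 65 -2 5 20.4; w1 65 0 2 54.7; w1 65 2 2 55.3; w1 65 4 4 60.0; w1 65 6 2 64.9; w1 65 8 2 64.7; w1 65 10 4 7.5; w1 65 12 2 8.5; w1 65 14 6 29.2; 
w1 68 -12 5 79.2; w1 68 -10 2 78.5; w1 68 -8 4 75.0; w1 68 -6 3 71.4; w1 68 -4 5 68.6; w1 68 0 3 54.9; w1 68 2 3 58.2; w1 68 4 4 59.9; w1 68 6 2 64.6; w1 68 8 2 64.7; w1 68 14 3 32.1; 
w1 71 -12 2 77.5; w1 71 -10 4 78.8; w1 71 -8 4 73.9; w1 71 -6 1 71.2; w1 71 -4 3 69.6; w1 71 -2 1 77.2; w1 71 0 2 76.2; w1 71 2 1 76.8; w1 71 4 3 60.9; w1 71 6 2 64.1; w1 71 8 2 63.8; 
w8 62 -12 12 78.7; w8 62 -10 12 77.9; w8 62 -8 14 73.7; w8 62 -6 13 70.4; w8 62 -4 17 65.5; w8 62 -2 9 47.4; w8 62 0 20 49.6; w8 62 2 15 55.5; w8 62 4 12 59.7; w8 62 6 6 64.5; w8 62 8 4 64.2; w8 62 10 4 7.8; w8 62 12 12 7.9; w8 62 14 30 34.1; 
w8 65 -12 22 78.8; w8 65 -10 25 77.6; w8 65 -8 22 74.1; w8 65 -6 20 70.4; w8 65 -4 27 66.1; w8 65 -2 10 33.6; w8 65 0 20 51.9; w8 65 2 15 57.1; w8 65 4 24 60.5; w8 65 6 18 63.8; w8 65 8 12 64.4; w8 65 10 4 8.3; w8 65 12 12 8.0; w8 65 14 43 49.7; 
w8 68 -12 18 78.3; w8 68 -10 30 78.0; w8 68 -8 24 73.8; w8 68 -6 24 70.2; w8 68 -4 24 66.5; w8 68 -2 9 48.8; w8 68 0 20 51.7; w8 68 2 15 57.6; w8 68 4 20 60.5; w8 68 6 15 64.0; w8 68 8 10 63.9; w8 68 10 7 8.9; w8 68 12 9 7.9; w8 68 14 41 39.8; 
w8 71 -12 19 78.6; w8 71 -10 28 77.9; w8 71 -8 26 73.6; w8 71 -6 24 70.5; w8 71 -4 27 65.8; w8 71 -2 14 8.1; w8 71 0 16 53.8; w8 71 2 16 56.5; w8 71 4 20 60.1; w8 71 6 15 63.5; w8 71 8 10 63.8; w8 71 10 8 8.3; w8 71 12 12 7.8; w8 71 14 48 38.3;
```

The sill measures 19.2 mm and the divider's lower edge 19.1 mm, so it's seated. The clip nose profile at the +y slot matches its closed shape from before insertion. I'll ease off the push and side load, then release.

Call:
{"api": "play_rows", "payload": {"motion": [[[-0.001,0,0.002],[0,0,0]],[[-0.002,0,0.004],[0,0,0]],[[-0.003,0,0.005],[0,0,0]],[[-0.003,0,0.005],[0,0,0]]]}}

```text
time: 21.3
tool_pos: [0.5128, -0.2101, 0.0772]
tcp_rot: [-1.569, -0.093, 0.088]
wrist_force: [-1.3, 1.9, 3.7]
width: 0.095
```

```bash
python3 st.py
```

```text
21.3 [ 0.5128 -0.2101  0.0772] [-1.29  1.89  3.74] [0.354 0.233 0.044]
tcp in tray mm [0.38 0.21] bottom 19.07624842930273
```

Call:
{"api": "play_rows", "payload": {"motion": [[[0,0,0],[0,0,0]],[[0,0,0],[0,0,0]],[[0,0,0],[0,0,0]],[[0,0,0],[0,0,0]],[[0,0,0],[0,0,0]],[[0,0,0],[0,0,0]],[[0,0,0],[0,0,0]],[[0,0,0],[0,0,0]]], "gripper": 0.35}}

```text
time: 22.3
tool_pos: [0.5121, -0.21, 0.0768]
tcp_rot: [-1.568, -0.091, 0.089]
wrist_force: [-0.4, -0.7, 0.7]
width: 0.651
```

Call:
{"api": "play_rows", "payload": {"motion": [[[0,0,0.02],[0,0,0]],[[0,0,0.06],[0,0,0]],[[0,0,0.12],[0,0,0]],[[0,0,0.2],[0,0,0]],[[0,0,0.28],[0,0,0]],[[0,0,0.35],[0,0,0]],[[0,0.05,0.42],[0,0,0]],[[0,0.08,0.45],[0,0,0]],[[0,0.08,0.45],[0,0,0]],[[0,0.08,0.45],[0,0,0]]]}}

```text
time: 23.55
tool_pos: [0.5114, -0.178, 0.2556]
tcp_rot: [-1.568, -0.09, 0.091]
wrist_force: [0.3, -0.7, 0.1]
width: 0.651
```

```bash
python3 - <<'E'
from h import *
s=bot.read_state();print(s['time'],s['tool_pos'],s['width'],s['wrist_force'])
p,d=cams.read_camera('wrist');save(p,'w9.png');np.savez('w9.npz',p=p,d=d,pos=s['tool_pos'],rot=s['tcp_rot'])
p,d=cams.read_camera('scene');save(p,'scene9.png');np.savez('scene9.npz',p=p,d=d)
K=p
a=cv2.resize(cv2.imread('pics/w9.png')[90:270,190:370],(420,420),interpolation=cv2.INTER_CUBIC)
b=cv2.resize(cv2.imread('pics/scene9.png')[200:300,160:265],(370,420),interpolation=cv2.INTER_CUBIC)
cv2.imwrite('pics/c9.png',np.hstack([a,b]))
from rel import rel
Q=rel('w9','wrist',np.array([512.45,-210.4]),6.61,119)
for y0 in (65,68,-65,-68):
    for x in range(-12,14,2):
        m=Q[(abs(Q[:,0]-x)<1)&(abs(Q[:,1]-y0)<2)]
        if len(m): print(y0,x,len(m),np.median(m[:,2]).round(1),end='; ')
    print()
E
```

```text
23.55 [ 0.51142477 -0.17795268  0.25563988] 0.6513078075834209 [ 0.25541767 -0.70178379  0.1278064 ]
wrist top y range -56.9 58.3
-60 26 x -3.9 4.7 mid 0.37 z 119.1
-54 46 x -3.9 4.7 mid 0.38 z 119.2
-48 45 x -3.9 4.6 mid 0.38 z 119.2
-42 46 x -3.8 4.6 mid 0.41 z 119.2
-36 50 x -3.8 4.6 mid 0.42 z 119.3
-30 47 x -3.8 4.6 mid 0.43 z 119.2
-24 48 x -3.7 4.6 mid 0.44 z 119.3
-18 51 x -3.7 4.6 mid 0.46 z 119.1
-12 50 x -3.7 5.6 mid 0.99 z 119.2
-6 58 x -3.6 5.6 mid 1.01 z 119.1
0 53 x -3.6 5.6 mid 1.0 z 118.9
6 56 x -3.6 5.6 mid 1.02 z 119.1
12 59 x -3.5 5.6 mid 1.03 z 119.1
18 60 x -3.5 5.6 mid 1.04 z 119.2
24 58 x -3.5 5.6 mid 1.05 z 119.2
30 55 x -3.4 5.5 mid 1.05 z 119.2
36 62 x -4.4 5.5 mid 0.58 z 119.1
42 68 x -4.4 5.5 mid 0.58 z 119.2
48 69 x -4.3 5.5 mid 0.58 z 119.2
54 46 x -4.3 5.5 mid 0.61 z 119.0
ear 1 539 x [-39.9 -35.5  -0.9  35.9  39.6] y [58.5 79.3 84.9 88.4 88.4] z 50.0
ear -1 274 x [-39.3 -37.1  -7.7  36.8  39.1] y [-86.8 -86.4 -81.  -60.5 -60.1] z 49.8
65 -12 6 78.3; 65 -10 6 78.3; 65 -8 8 74.4; 65 -6 7 70.5; 65 -4 6 67.0; 65 -2 4 48.6; 65 0 7 49.9; 65 2 7 58.5; 65 4 8 61.1; 65 6 4 64.3; 65 8 4 63.5; 65 10 4 7.8; 65 12 4 7.4; 
68 -12 8 78.5; 68 -10 8 78.7; 68 -8 6 74.3; 68 -6 8 70.5; 68 -4 7 67.6; 68 -2 3 48.5; 68 0 7 53.9; 68 2 7 56.5; 68 4 7 61.1; 68 6 3 64.7; 68 8 3 63.4; 
-65 -12 5 66.5; -65 -10 5 79.3; -65 -8 6 74.4; -65 -6 3 70.7; -65 6 5 64.0; -65 8 3 7.4; -65 10 5 8.0; -65 12 2 6.7; 
-68 -12 3 78.2; -68 -10 6 78.2; -68 -8 7 74.1; -68 -6 3 71.0; -68 6 3 64.0; -68 8 2 7.9; -68 10 6 8.1; -68 12 3 7.7;
```

View pics/c9.png

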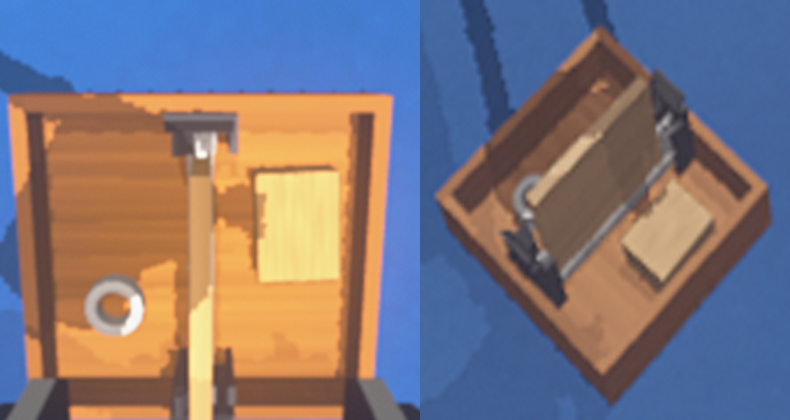

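The divider top is level at 119.2 mm along its whole length, so the lower edge is on the 19.2 mm sill at both ends. It is centred within about 1 mm and square, both clips look closed, and the gripper is clear.

```bash
python3 -c "
from workcell import bot
print(bot.finish_job())"
```

```text
the job is handed in; nothing more can be done
None
```

The oak divider is out of the carton, seated in both slots of the tray and released. I handed the job in at about 24 s of the 64 s allowed; no verdict is reported.

- **Bottoming out:** While I lowered it, the upward force was about 2 to 5.5 N, then dropped at about 20 mm as the clips snapped over. At 19.1 mm above the tray's underside it stopped moving and the force rose. I stopped pushing at about 12 N of wrist force, the highest reading; forces were read only at the end of each move.
- **Seating:** After I let go, the top edge was level at 119.2 mm along its whole length. That puts the lower edge on the sill, which I had measured at 19.2 mm before inserting. The divider was square to the tray and within about 1 mm of centre in x and y.
- **Clips:** The +y clip had the same shape as its closed shape before insertion. The −y clip was partly hidden: only its outer edge could be checked, and it showed no opening. The level top edge also suggests it snapped. I had no direct reading of either clip's opening.
- **Everything else:** The pack and collar looked undisturbed in the last pictures. The plain board was in place when I last saw it, just after lifting the divider out. I did not measure any other bystander again.

The cameras differed by 1 to 3 mm in absolute position, so I aligned the divider to the tray within the wrist camera's own pictures.

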